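# Find a return spring's loaded length on the dead-weight tester

### The arm

A 7-joint arm with a two-finger parallel gripper is mounted at the origin on a cart in front of the work surface, level with it; the furniture and walls round the work are solid. World frame = base frame: x ahead of the robot, y to its left, z up, the work surface at z = 0. Lengths are in m, angles in rad, forces in N, time in s.
With the tool pointing down it reaches from about 0.4 to 0.875 m from the base axis. Payload 4.4 kg.
Tool frame: the origin (TCP) lies on the centre line of the jaws, within the pads' length; the fingertips stand 14 mm ahead of it and the grasp point (between the pads) lies 5 mm behind it; y points along the fingers, x is the direction in which the jaws open and shut, and the axes are right-handed (so a half turn about y gives the same grasp; the last joint's range is limited). The gripper opens to 85 mm and grips with 20 to 120 N. Pads are 22 mm wide; open, the fingers measure 114 mm over their backs; the gripper's body (76 mm by 85 mm) begins 54 mm behind the grasp point. The pads swing forward as they close: fully open they stand 13 mm farther back than shut.
Start: joints at [1.203, 0.628, 0.038, 1.517, -0.027, 0.996, -0.02], TCP at [0.193, -0.621, 0.245] pointing down, gripper open.
Joint ranges: [-3.06, 3.06], [-0.37, 2.12], [-1.25, 1.32], [0.18, 2.47], [-1.1, 4.24], [0.23, 1.98], [-2.94, 2.94]. Speed limits (rad/s): [2.57, 2.57, 3.14, 3.14, 3.14, 3.14, 3.14].

### API

Orientations are given as a unit quaternion [w, x, y, z].
In Python, from workcell import bot gives the robot as it stands.
- The arm moves only by the tool move_arm, never from a script. Its argument "steps" is a list of rows, each an object of numbers: "claw": the opening in per cent of the stroke, from 0 (shut) to 100 (fully open); "x", "y", "z": the shift along the tool's x, y, z in mm; "turn": the turn about the tool's y in rad. In form: [{"claw": .., "x": .., "y": .., "z": .., "turn": ..}, ...]. A call has 1 to 8 rows; each row shifts and turns the pose as measured when the row begins, along the tool's axes as they then stand; what a row does not reach is not made up. A row lasts 1/8 s, in which the tool goes at most 62.5 mm and 10.7 degrees, less where a joint would pass 70% of its speed; a pose out of reach is approached as far as the arm can. A call is refused whole if a number of a shift passes 62.5 or a number of a turn 0.188, either way. A call with a gripper value outside its range is refused whole. The fingers move at their own pace and stop on an object; "grip_force" is the grip in N (left out, the last holds). Time passes only in rows, so rows that do not move let the fingers close. It gives the time, the measured TCP pose, the force and the opening at its end, in the units of the state.
- bot.get_state(): the state, without advancing time (a new reading comes with each control period).
- bot.camera(name): name is "scene" or "top" or "wrist"; returns a dict with "frame" (480x640x3 uint8, red, green, blue), "z_map" (480x640 float32, m along the optical axis (not along the pixel's ray), 0 where there is no reading), "fx", "fy", "cx", "cy" (pixels), "pose" (4x4, takes a point from camera to world coordinates); the wrist camera has in their place "tool_from_camera" (4x4, takes a point from camera to tool coordinates, whose origin is the TCP and whose axes are the tool frame's). Camera axes: x right, y down, z forward; pixel columns grow to the right and rows downward; lengths in m; the calibration is good to about 2 mm. A picture is of the moment at which its call begins: read the wrist's pose just before it.
- bot.close_job(): hands the job in, once; it reports no verdict.
Trained networks look in a picture, given as the dict that the camera call returned (one of the last four; its "shot" number tells which), for a name from the list of things; names that differ only in an ending like _2 or _b are one class to them, and where a whole thing is asked for, a point or a joint stands for the part that bears it (a point fixed in the world has none). Each returns a list of dicts, best first, with "score" (0 to 1); they miss things now and then, are a little off and sometimes report something else, mostly with a low value. They report only what shows in the picture. A call takes as long as a camera call. They do not tell look-alikes from the thing itself.
- bot.regions_of(picture, name): "mask" (480x640 bool, what is visible of it) and "rect" ([left, top, right, bottom] in pixels, round what is visible of it).
The state is a dict: "time": time; "joint_positions": joint angles; "joint_vel": joint speeds; "tau": joint torques, N m; "tool_pos": TCP position; "tool_rot": TCP orientation; "wrist_force": force on the tool from outside, world axes, zero at the start; "wrist_torque": the same for the moment, N m; "opening": finger opening in m.
Only numpy, scipy, OpenCV 4.12 (cv2) and the standard library are available. Lean on these libraries where they do the work, as an engineer would, in place of code of your own. Each camera call takes 0.05 s, during which the arm holds its last target.

### The job

Check the return spring on the small spring tester: set the knobbed steel test weight gently and upright in the dish on top of the spring and let go of it. Then, with the spring loaded and settled, slide the tester's pointer by its black knob until the blade's tip is level with the dark line round the dish, and leave everything so. Do not knock over or push away the sample jar and the capped vial that stand near the weight.

Things in the scene. Friction and masses are not known exactly. Their poses are not given: they have to be found in the camera images.
- tester: Spring tester, fixed to the worktop. Grey base plate 115 (x) x 205 (y) x 14 mm; origin at the centre of its underside; z up. A steel coil spring (about 75 mm long unloaded, 40 mm across) stands at y = +45 mm and carries a round aluminium dish; a steel pointer rod in a sleeve stands at y = -45 mm, 90 mm from the dish's axis.
- pan_line (a point): Point on the dish's vertical axis at the height of the thin dark line that runs round it half-way up its side (100 mm above the worktop while unloaded); its z axis is up and it sinks with the dish. The dish is 74 mm outside, 10 mm tall, with a flat inner floor 64 mm across; the floor lies 1 mm and the rim 5 mm above this point. The dish only moves straight up and down.
- spring_pan (a joint): How far the dish has sunk, in m: 0 unloaded, limit 0.045. The spring is pre-loaded and damped, about 200 N/m: the weight makes it sink some 18 to 38 mm, differently each time, and it settles within a second.
- pointer_tip (a point): Tip of the thin horizontal pointer blade (2.4 mm thick) that points from the rod to the dish and ends 5 mm short of its outside. It starts 13 to 28 mm higher than the unloaded dish's line. Knob, rod and blade are one part that slides straight up and down (lowest 58 mm above the worktop) and stays where it is left; about 3 N moves it.
- pointer_knob (a point): Centre of the upright black knob on top of the pointer rod, 20 mm across and 26 mm tall, 45 mm above the blade; below the knob the rod is 10 mm across for 26 mm, then comes a 16 mm block that carries the blade.
- weight_center (a point): Steel test weight, loose, about 0.45 to 0.8 kg, 80 mm tall; this point is on its axis, 40 mm above its underside. Body: cylinder 44 mm across, 50 mm tall; above it a narrow neck 18 mm across up to 57 mm, then a cylindrical grip knob 25 mm across from 57 to 80 mm above the underside.
- jar_center (a point): Centre of a sample jar with a white cap, 33 mm across and 55 mm tall, standing loose: leave alone.
- vial_center (a point): Centre of a glass vial with a white cap, 29 mm across and 98 mm tall, standing loose: leave alone. Jar, vial and weight swap places from one start to another.
Not all that is in view belongs to the job. What is shaped like the part that bears weight_center but blue or pink is not meant.

How it is judged:
On the way, in this order (a step that is already met when the one before it is completed fails the run):
1. the weight stands upright in the dish on the loaded spring, released and settled (horizontal distance between weight_center and pan_line below 0.014 m and angle between weight_center's own z axis and vertical below 0.1 rad and value of joint spring_pan above 0.01 m and contact force between the fingers and weight below 0.1 N and velocity of joint spring_pan between -0.01 and 0.01 m/s), for 0.3 s.
2. the pointer's tip is level with the dark line of the loaded dish (value of joint spring_pan above 0.01 m and z of pointer_tip in the frame of pan_line between -0.005 and 0.005 m), for 0.3 s.
At the end, for the whole second after the job is handed in: The weight stands upright (within 0.1 rad) and at rest inside the dish (axes within 14 mm), its whole load on the spring (dish sunk more than 10 mm), and the pointer's tip is level with the dish's dark line within 5 mm (all of step 2 and horizontal distance between weight_center and pan_line below 0.014 m and angle between weight_center's own z axis and vertical below 0.1 rad and velocity of joint spring_pan between -0.01 and 0.01 m/s); the robot touches nothing.
It fails at once if the weight is dropped or slammed onto the spring (dish faster than 0.6 m/s) (velocity of joint spring_pan above 0.6 m/s).
It fails at once if the sample jar is knocked over or pushed more than 40 mm (angle between jar_center's own z axis and vertical above 0.5 rad or distance of jar_center from where it was at the start of the episode above 0.04 m).
It fails at once if the capped vial is knocked over or pushed more than 40 mm (angle between vial_center's own z axis and vertical above 0.5 rad or distance of vial_center from where it was at the start of the episode above 0.04 m).
It also fails if it takes over 48 s, if anything falls off the work surface, if the arm or the gripper's body presses on something with over 40 N, if the wrist force passes 120 N, or if a joint passes its speed limit or range.

## Working session

There is one attempt and no reset: what is moved stays moved. The work goes in short steps, Python scripts to look and compute and a tool call to move; the robot and the scene stay as the last step left them, time stands still between calls to the robot, and variables do not carry over. Pictures are saved under pics/ and viewed, and the job is handed in when it is done.

Besides the shell and the picture viewer there is one more tool, called after "Call:" as name([rows], argument=value, ...), one row to a line, values as JSON. move_arm: Moves the arm, as the interface text tells. Its arguments: {"type":"object","properties":{"steps":{"type":"array","items":{"type":"object","properties":{"claw":{"type":"number"},"x":{"type":"number"},"y":{"type":"number"},"z":{"type":"number"},"turn":{"type":"number"}}}},"grip_force":{"type":"number"}},"required":["steps"]}

```bash
mkdir -p pics
cat > h.py <<'E'
import numpy as np, cv2
from workcell import bot
def save(p,n): cv2.imwrite('pics/'+n,cv2.cvtColor(p['frame'],cv2.COLOR_RGB2BGR))
def pts(p,mask,T=None):
    T=p['pose'] if T is None else T
    z=p['z_map']; m=mask&(z>0); v,u=np.nonzero(m); d=z[m]
    P=np.stack([(u-p['cx'])/p['fx']*d,(v-p['cy'])/p['fy']*d,d,np.ones_like(d)])
    return (np.array(T)@P)[:3].T
E
python3 - <<'E'
from h import *
s=bot.get_state(); print(s['time'],s['tool_pos'],s['tool_rot'],s['opening'],s['wrist_force'])
for c in ['scene','top']:
    p=bot.camera(c); save(p,c+'1.png')
    for n in ['tester','pan_line','pointer_tip','pointer_knob','weight_center','jar_center','vial_center']:
        for r in bot.regions_of(p,n)[:3]:
            P=pts(p,r['mask'])
            if len(P): print(c,n,round(r['score'],2),r['rect'],np.percentile(P,[2,50,98],axis=0).round(3).tolist())
E
```

```text
0.0 [ 0.19308095 -0.62002535  0.24437746] [ 0.56987954 -0.56907755  0.41970228 -0.41861443] 0.08468448698494056 [0.45171709 0.05025226 0.33784882]
scene tester 0.86 [292.1, 200.0, 394.8, 312.9] [[0.453, -0.164, 0.001], [0.512, -0.037, 0.015], [0.593, 0.035, 0.161]]
scene pan_line 0.95 [315.1, 236.5, 355.5, 268.4] [[0.479, -0.159, 0.001], [0.511, -0.02, 0.101], [0.634, 0.012, 0.106]]
scene pointer_tip 0.76 [351.8, 199.1, 367.9, 253.7] [[0.525, -0.116, 0.059], [0.532, -0.107, 0.122], [0.541, -0.082, 0.174]]
scene pointer_knob 0.91 [351.2, 202.4, 371.3, 249.2] [[0.525, -0.29, 0.0], [0.532, -0.108, 0.12], [0.727, -0.081, 0.174]]
scene weight_center 0.89 [255.6, 330.8, 282.9, 388.0] [[0.339, 0.207, 0.004], [0.35, 0.229, 0.046], [0.372, 0.244, 0.081]]
scene weight_center 0.77 [282.1, 289.6, 311.0, 338.9] [[0.417, 0.065, 0.0], [0.428, 0.129, 0.04], [0.498, 0.143, 0.081]]
scene weight_center 0.77 [255.5, 274.5, 275.6, 319.1] [[0.505, 0.111, 0.003], [0.515, 0.135, 0.041], [0.535, 0.148, 0.081]]
scene jar_center 0.91 [198.9, 338.7, 223.4, 377.3] [[0.408, 0.271, 0.003], [0.414, 0.289, 0.038], [
[... 519 characters left out ...]
397.1, 222.5, 422.8, 238.3] [[0.523, -0.13, 0.019], [0.53, -0.109, 0.158], [0.549, -0.081, 0.178]]
top weight_center 0.87 [241.1, 305.6, 262.3, 320.9] [[0.341, 0.199, 0.02], [0.361, 0.214, 0.052], [0.38, 0.237, 0.085]]
top weight_center 0.74 [290.8, 228.7, 311.2, 249.5] [[0.504, 0.105, 0.023], [0.52, 0.122, 0.052], [0.544, 0.143, 0.085]]
top weight_center 0.74 [353.4, 219.6, 388.2, 261.9] [[0.479, -0.059, 0.098], [0.512, -0.026, 0.104], [0.546, 0.008, 0.11]]
top jar_center 0.81 [215.0, 279.2, 233.9, 290.3] [[0.408, 0.267, 0.013], [0.422, 0.278, 0.056], [0.436, 0.294, 0.061]]
top vial_center 0.8 [247.5, 210.4, 264.9, 230.0] [[0.548, 0.198, 0.016], [0.557, 0.209, 0.098], [0.574, 0.224, 0.103]]
```

View pics/scene1.png

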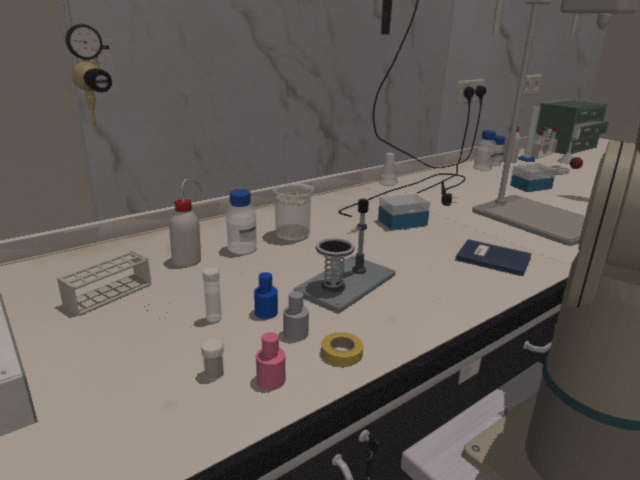

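View pics/top1.png

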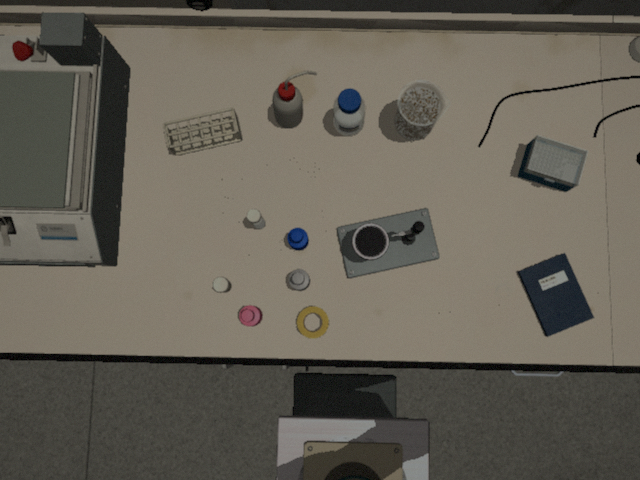

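Run:
```python
from h import *
from scipy.spatial.transform import Rotation as R
s=bot.get_state(); q=s['tool_rot']; print(R.from_quat(q[[1,2,3,0]] if hasattr(q,'shape') else [q[1],q[2],q[3],q[0]]).as_matrix().round(3))
```

```text
[[ 0.297  0.     0.955]
 [-0.955 -0.     0.297]
 [ 0.    -1.     0.   ]]
```

The pictures show the plain steel weight at scene pixel (296,316) and top pixel (298,280). The blue one (top 298,239) and the pink one (top 250,316) are decoys. The jar is at top (221,285), the vial at (254,217) and the tester's dish at (371,241). I'll refine the positions next.

Run:
```python
from h import *
sc=bot.camera('scene'); tp=bot.camera('top')
def box(p,l,t,r,b):
    m=np.zeros((480,640),bool); m[t:b,l:r]=1; return m
def circ(P):
    (x,y),r=cv2.minEnclosingCircle(P[:,:2].astype(np.float32)); return round(x,4),round(y,4),round(r,4),len(P)
for nm,p,b in [('sc',sc,(280,286,314,342)),('tp',tp,(286,266,313,294))]:
    P=pts(p,box(p,*b)); 
    print(nm,'wt top',circ(P[P[:,2]>.074]),'body',circ(P[(P[:,2]>.02)&(P[:,2]<.056)]),P[:,2].max())
for nm,p,b in [('sc',sc,(312,232,350,275)),('tp',tp,(350,218,391,266))]:
    P=pts(p,box(p,*b)); k=(P[:,2]>.094)&(P[:,2]<.112); print(nm,'dish',circ(P[k]),np.median(P[k],axis=0))
for nm,p,b in [('sc',sc,(354,196,374,240)),('tp',tp,(405,215,432,245))]:
    P=pts(p,box(p,*b)); k=P[:,2]>.15; print(nm,'knob',circ(P[k]),np.percentile(P[k],[2,50,98],axis=0).round(4).tolist())
```

```text
sc wt top (0.4381, 0.1219, 0.0134, 124) body (0.4374, 0.123, 0.0233, 562) 0.08161024364626734
tp wt top (0.4371, 0.1191, 0.0123, 115) body (0.4374, 0.1195, 0.0223, 231) 0.08937764110808377
sc dish (0.5138, -0.022, 0.0387, 587) [ 0.51403838 -0.01885929  0.10174238]
tp dish (0.5127, -0.0258, 0.0377, 1073) [ 0.51240966 -0.02515512  0.10381409]
sc knob (0.5332, -0.1101, 0.0119, 139) [[0.5257, -0.1178, 0.1508], [0.5306, -0.1059, 0.1641], [0.5426, -0.1002, 0.1747]]
tp knob (0.5339, -0.1128, 0.0109, 119) [[0.5237, -0.1222, 0.1541], [0.5323, -0.1118, 0.1746], [0.5426, -0.1032, 0.1796]]
```

Call:
move_arm([
  {"claw": 60, "x": -27, "z": 46},
  {"x": -27, "z": 46},
  {"x": -27, "z": 46},
  {"x": -27, "z": 46},
  {"x": -27, "z": 46},
  {"x": -27, "z": 46},
  {"x": -27, "z": 46},
  {"x": -27, "z": 46},
], grip_force=50)

```text
schema error: expected keys claw, x, y, z, turn
```

Call:
move_arm([
  {"claw": 60, "x": -27, "y": 0, "z": 46, "turn": 0},
  {"claw": 60, "x": -27, "y": 0, "z": 46, "turn": 0},
  {"claw": 60, "x": -27, "y": 0, "z": 46, "turn": 0},
  {"claw": 60, "x": -27, "y": 0, "z": 46, "turn": 0},
  {"claw": 60, "x": -27, "y": 0, "z": 46, "turn": 0},
  {"claw": 60, "x": -27, "y": 0, "z": 46, "turn": 0},
  {"claw": 60, "x": -27, "y": 0, "z": 46, "turn": 0},
  {"claw": 60, "x": -27, "y": 0, "z": 46, "turn": 0},
], grip_force=50)

```text
time: 1.9
tool_pos: [0.4864, -0.3025, 0.2449]
tool_rot: [-0.566, 0.569, -0.421, 0.424]
wrist_force: [0.9, -0.3, 0.3]
opening: 0.0512
```

Call:
move_arm([
  {"claw": 60, "x": -52, "y": 0, "z": 10, "turn": 0},
  {"claw": 60, "x": -52, "y": 0, "z": 10, "turn": 0},
  {"claw": 60, "x": -52, "y": 0, "z": 10, "turn": 0},
  {"claw": 60, "x": -52, "y": 0, "z": 10, "turn": 0},
  {"claw": 60, "x": -52, "y": 0, "z": 10, "turn": 0},
  {"claw": 60, "x": -52, "y": 0, "z": 10, "turn": 0},
  {"claw": 60, "x": -52, "y": 0, "z": 10, "turn": 0},
  {"claw": 60, "x": -52, "y": 0, "z": 10, "turn": 0},
])

```text
time: 2.9
tool_pos: [0.4467, 0.1328, 0.2436]
tool_rot: [0.568, -0.567, 0.417, -0.426]
wrist_force: [-0.2, 0.3, 0.3]
opening: 0.0511
```

```bash
cat >> h.py <<'E'
from scipy.spatial.transform import Rotation as Ro
def tool():
    s=bot.get_state(); q=s['tool_rot']; T=np.eye(4); T[:3,:3]=Ro.from_quat([q[1],q[2],q[3],q[0]]).as_matrix(); T[:3,3]=s['tool_pos']; return s,T
def to(T,target): return ((np.array(target)-T[:3,3])@T[:3,:3]*1000).round(1)
def circ(P):
    (x,y),r=cv2.minEnclosingCircle(P[:,:2].astype(np.float32)); return round(x,4),round(y,4),round(r,4),len(P)
E
python3 - <<'E'
from h import *
s,T=tool(); p=bot.camera('wrist'); save(p,'w1.png')
print(s['tool_pos'],T[:3,:3].round(3).tolist(),s['opening'])
for r in bot.regions_of(p,'weight_center'):
    P=pts(p,r['mask'],T@np.array(p['tool_from_camera'])); print(r['score'],r['rect'],np.percentile(P,[2,50,98],axis=0).round(3).tolist(), circ(P[P[:,2]>.074]) if (P[:,2]>.074).any() else '')
E
```

```text
[0.44673473 0.13282759 0.2435636 ] [[0.288, 0.012, 0.957], [-0.957, -0.006, 0.288], [0.009, -1.0, 0.009]] 0.051113360758710744
0.9 [326.7, 87.2, 381.9, 148.2] [[0.506, 0.106, 0.042], [0.525, 0.127, 0.05], [0.546, 0.145, 0.082]] (0.5257, 0.125, 0.0125, 973)
0.72 [168.6, 239.8, 228.3, 304.9] [[0.348, 0.199, 0.003], [0.37, 0.216, 0.05], [0.382, 0.239, 0.082]] (0.3609, 0.2204, 0.0128, 773)
0.62 [304.4, 194.1, 355.2, 251.4] [[0.423, 0.101, 0.006], [0.445, 0.123, 0.05], [0.459, 0.14, 0.082]] (0.438, 0.12, 0.0126, 798)
0.42 [225.0, 0.0, 281.8, 64.5] [[0.549, 0.199, 0.013], [0.559, 0.208, 0.099], [0.573, 0.224, 0.101]] (0.5624, 0.2121, 0.0143, 1925)
```

View pics/w1.png

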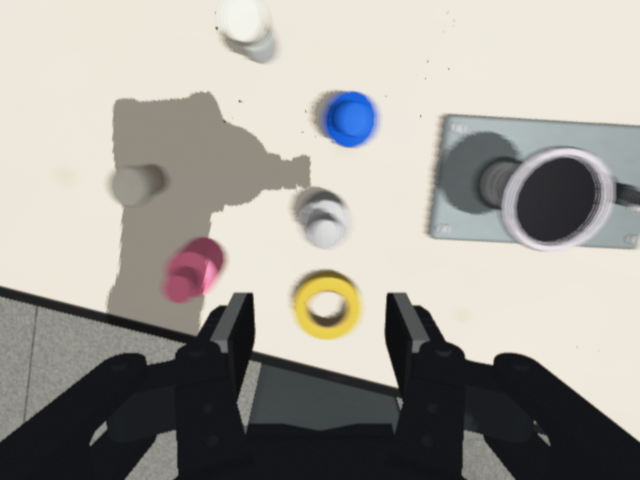

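Run:
```python
from h import *
s,T=tool(); p=bot.camera('wrist')
r=[r for r in bot.regions_of(p,'weight_center')]
for r in r:
    P=pts(p,r['mask'],T@np.array(p['tool_from_camera'])); P=P[P[:,2]>.074]; 
    if len(P): print(circ(P))
s,T=tool(); print(s['tool_pos'],to(T,[.438,.120,.068]))
```

```text
(0.4381, 0.1197, 0.0125, 803)
(0.5257, 0.1248, 0.0126, 975)
(0.3604, 0.2197, 0.013, 769)
[0.44664457 0.13192697 0.24330747] [  7.3 175.3 -13.2]
```

Call:
move_arm([
  {"claw": 60, "x": 7, "y": 30, "z": -13, "turn": 0},
  {"claw": 60, "x": 0, "y": 50, "z": 0, "turn": 0},
  {"claw": 60, "x": 0, "y": 35, "z": 0, "turn": 0},
  {"claw": 60, "x": 0, "y": 0, "z": 0, "turn": 0},
])

```text
time: 3.6
tool_pos: [0.4407, 0.1134, 0.1272]
tool_rot: [0.567, -0.565, 0.418, -0.43]
wrist_force: [0.2, 0.2, -0.4]
opening: 0.0511
```

Run:
```python
from h import *
s,T=tool(); p=bot.camera('wrist'); save(p,'w2.png')
for r in bot.regions_of(p,'weight_center'):
    P=pts(p,r['mask'],T@np.array(p['tool_from_camera'])); P=P[P[:,2]>.074]; 
    if len(P): print(circ(P))
s,T=tool(); print(s['tool_pos'],T[:3,1],s['opening'],to(T,[.438,.120,.068]))
```

```text
(0.3932, 0.1985, 0.0517, 1771)
(0.5258, 0.125, 0.0125, 2804)
(0.4384, 0.1195, 0.0126, 2037)
[0.44243845 0.11446546 0.12926873] [ 0.02083691 -0.0068948  -0.99975911] 0.05138036505163961 [-7.3 61.1 -3.8]
```

View pics/w2.png

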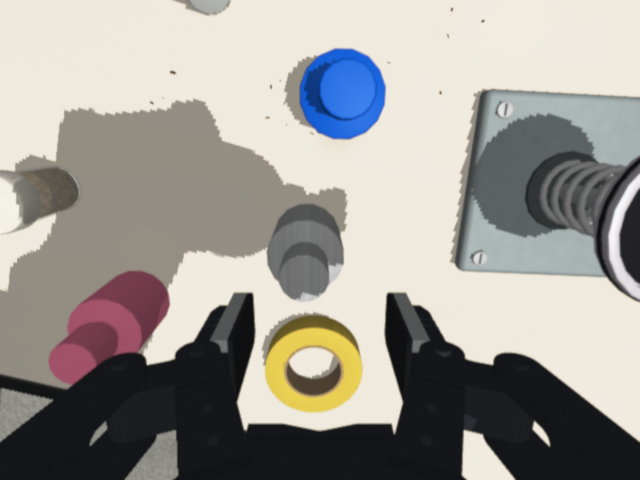

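Call:
move_arm([
  {"claw": 60, "x": -7, "y": 15, "z": -4, "turn": 0},
  {"claw": 60, "x": 0, "y": 15, "z": 0, "turn": 0},
  {"claw": 60, "x": 0, "y": 0, "z": 0, "turn": 0},
])

```text
time: 4.08
tool_pos: [0.4416, 0.1197, 0.1037]
tool_rot: [0.571, -0.56, 0.415, -0.434]
wrist_force: [-1.0, 1.0, 0.7]
opening: 0.051
```

Run:
```python
from h import *
s,T=tool(); print(s['tool_pos'],T[:3,:3].round(3).tolist(),s['opening'],to(T,[.438,.120,.068]))
```

```text
[0.44164697 0.11965212 0.10371501] [[0.278, 0.031, 0.96], [-0.96, -0.004, 0.278], [0.013, -1.0, 0.029]] 0.05098896247766369 [-1.8 35.6 -4.4]
```

Run:
```python
from h import *
s,T=tool(); print(np.round(s['joint_positions'],3),np.round(s['joint_vel'],3),np.round(s['wrist_force'],2))
```

```text
[-3.370e-01  5.990e-01  1.000e-03  2.191e+00  4.300e-02  3.250e-01
 -1.666e+00] [ 0.002 -0.043 -0.    -0.013 -0.003  0.012  0.001] [-0.97  1.05  0.69]
```

Call:
move_arm([
  {"claw": 60, "x": -2, "y": 12, "z": -4, "turn": 0},
  {"claw": 60, "x": 0, "y": 12, "z": 0, "turn": 0},
  {"claw": 60, "x": 0, "y": 0, "z": 0, "turn": 0},
])

```text
time: 4.45
tool_pos: [0.4415, 0.1207, 0.0828]
tool_rot: [0.573, -0.557, 0.414, -0.436]
wrist_force: [0.7, -0.1, 0.2]
opening: 0.0513
```

Run:
```python
from h import *
s,T=tool(); print(np.round(s['joint_positions'],3),s['tool_pos'],T[:3,:3].round(3).tolist(),s['opening'],to(T,[.438,.120,.068]))
```

```text
[-0.342  0.641  0.004  2.209  0.048  0.256 -1.675] [0.44150013 0.12067111 0.08282948] [[0.277, 0.039, 0.96], [-0.961, -0.002, 0.277], [0.013, -0.999, 0.037]] 0.051300352254517095 [-0.5 14.7 -4.1]
```

Call:
move_arm([
  {"claw": 60, "x": 0, "y": 10, "z": -4, "turn": 0},
  {"claw": 60, "x": 0, "y": 8, "z": -2, "turn": 0},
  {"claw": 60, "x": 0, "y": 0, "z": 0, "turn": 0},
])

```text
time: 4.82
tool_pos: [0.4374, 0.1184, 0.0683]
tool_rot: [0.572, -0.559, 0.414, -0.436]
wrist_force: [-0.4, 0.8, 0.5]
opening: 0.0515
```

Run:
```python
from h import *
s,T=tool(); p=bot.camera('wrist'); save(p,'w3.png'); print(np.round(s['joint_positions'],3),s['tool_pos'],T[:3,:3].round(3).tolist(),s['opening'],to(T,[.438,.120,.068]),s['wrist_force'])
```

```text
[-0.232  0.672 -0.155  2.221  0.477  0.248 -2.103] [0.43742118 0.11840439 0.06828593] [[0.277, 0.036, 0.96], [-0.961, -0.004, 0.278], [0.014, -0.999, 0.034]] 0.05152799490648342 [-1.4  0.3  1. ] [-0.38276825  0.77527548  0.51920752]
```

View pics/w3.png

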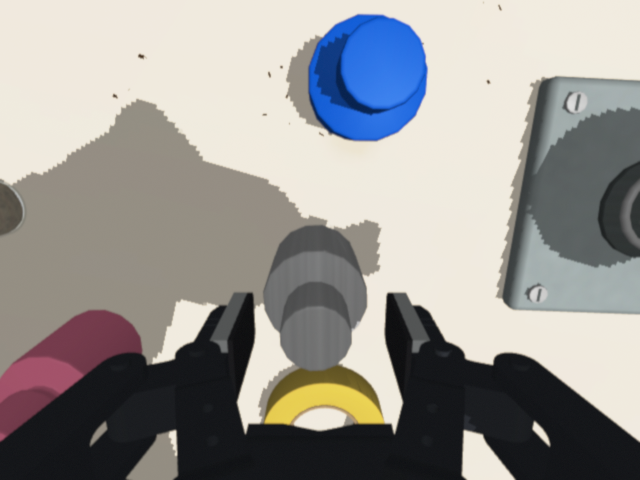

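The steel knob sits at about pixel (317,330), centred between the fingers (250 and 390). Closing now.

Call:
move_arm([
  {"claw": 60, "x": -1, "y": 1, "z": 1, "turn": 0},
  {"claw": 20, "x": 0, "y": 0, "z": 0, "turn": 0},
  {"claw": 10, "x": 0, "y": 0, "z": 0, "turn": 0},
  {"claw": 10, "x": 0, "y": 0, "z": 0, "turn": 0},
  {"claw": 10, "x": 0, "y": 0, "z": 0, "turn": 0},
  {"claw": 10, "x": 0, "y": 0, "z": 0, "turn": 0},
], grip_force=60)

```text
time: 5.62
tool_pos: [0.439, 0.1202, 0.0685]
tool_rot: [0.572, -0.558, 0.413, -0.437]
wrist_force: [0.2, -0.5, -0.1]
opening: 0.023
```

Call:
move_arm([
  {"claw": 10, "x": 0, "y": -10, "z": 0, "turn": 0},
  {"claw": 10, "x": 0, "y": -15, "z": 0, "turn": 0},
  {"claw": 10, "x": 0, "y": -20, "z": 2, "turn": 0},
  {"claw": 10, "x": 0, "y": 0, "z": 0, "turn": 0},
])

```text
time: 6.12
tool_pos: [0.4371, 0.1202, 0.1145]
tool_rot: [0.57, -0.559, 0.414, -0.436]
wrist_force: [0.5, 0.6, -5.2]
opening: 0.0227
```

Run:
```python
from h import *
s,T=tool(); p=bot.camera('wrist'); save(p,'w4.png'); print(np.round(s['joint_positions'],3),s['tool_pos'],T[:3,:3].round(3).tolist(),s['opening'],s['wrist_force'])
p=bot.camera('scene');cv2.imwrite('pics/s4.png',cv2.resize(p['frame'][220:400,190:400,::-1],None,fx=3,fy=3))
```

```text
[-0.167  0.581 -0.251  2.192  0.425  0.385 -2.062] [0.4370949  0.12021842 0.11452679] [[0.276, 0.034, 0.961], [-0.961, -0.006, 0.277], [0.016, -0.999, 0.031]] 0.022725985307935504 [ 0.48515653  0.64472774 -5.23193562]
```

View pics/w4.png

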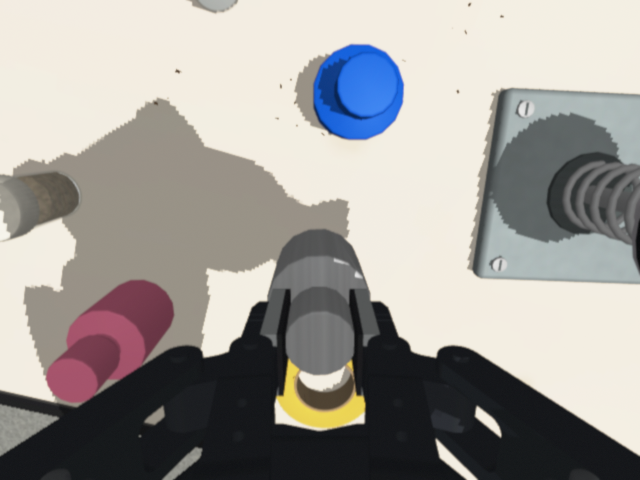

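View pics/s4.png

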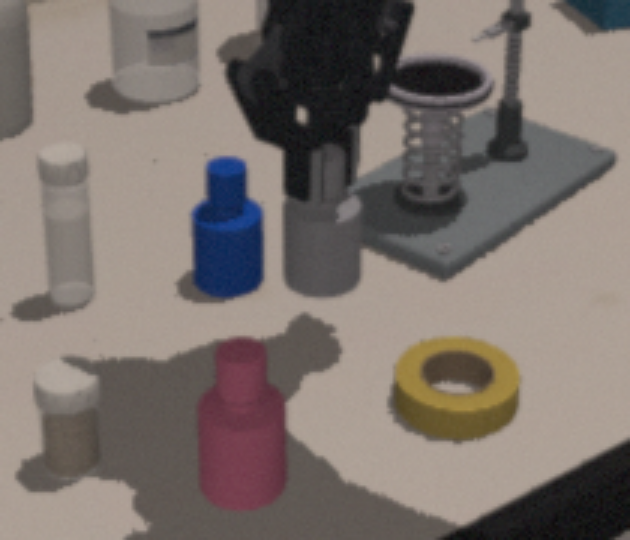

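The weight is lifted and held at about 5.2 N, so roughly 0.53 kg. Raising it and carrying it over the dish.

Call:
move_arm([
  {"claw": 10, "x": 0, "y": -25, "z": 2, "turn": 0},
  {"claw": 10, "x": 0, "y": -30, "z": 2, "turn": 0},
  {"claw": 10, "x": 0, "y": -30, "z": 2, "turn": 0},
  {"claw": 10, "x": 0, "y": 0, "z": 0, "turn": 0},
])

```text
time: 6.72
tool_pos: [0.436, 0.1206, 0.1963]
tool_rot: [0.566, -0.563, 0.417, -0.434]
wrist_force: [1.1, 0.2, -6.3]
opening: 0.0226
```

Run:
```python
from h import *
s,T=tool(); p=bot.camera('wrist'); save(p,'w5.png'); print(s['tool_pos'],T[:3,:3].round(3).tolist(),s['opening'],s['wrist_force'])
for r in bot.regions_of(p,'pan_line')+bot.regions_of(p,'pointer_knob'):
    P=pts(p,r['mask'],T@np.array(p['tool_from_camera'])); 
    Q=P[(P[:,2]>.096)&(P[:,2]<.112)]
    print(r['score'],r['rect'],np.percentile(P,[2,50,98],axis=0).round(3).tolist(), circ(Q) if len(Q) else '')
print(to(T,[.513,-.024,.195]))
```

```text
[0.43601069 0.12059341 0.19630477] [[0.276, 0.022, 0.961], [-0.961, -0.011, 0.277], [0.017, -1.0, 0.018]] 0.022601584320494524 [ 1.06056026  0.1698343  -6.31182954]
0.92 [529.3, 122.2, 640.0, 253.4] [[0.48, -0.055, 0.1], [0.512, -0.021, 0.102], [0.547, 0.01, 0.106]] (0.5135, -0.025, 0.0378, 11956)
[160.2   4.6  33.9]
```

View pics/w5.png

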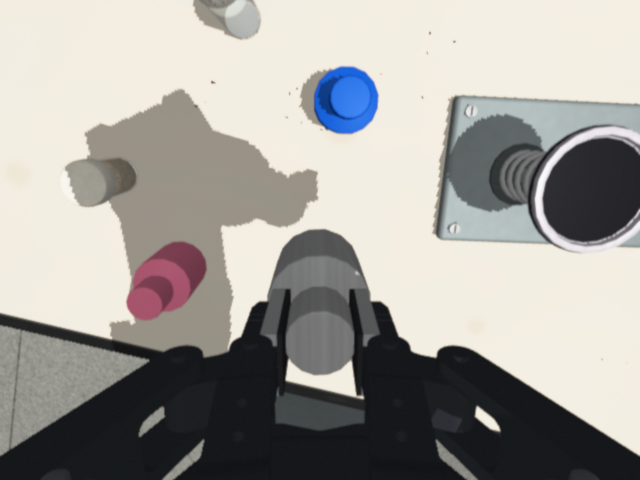

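Call:
move_arm([
  {"claw": 10, "x": 20, "y": 0, "z": 4, "turn": 0},
  {"claw": 10, "x": 32, "y": 0, "z": 7, "turn": 0},
  {"claw": 10, "x": 32, "y": 0, "z": 7, "turn": 0},
  {"claw": 10, "x": 32, "y": 0, "z": 7, "turn": 0},
  {"claw": 10, "x": 25, "y": 0, "z": 5, "turn": 0},
  {"claw": 10, "x": 15, "y": 0, "z": 3, "turn": 0},
  {"claw": 10, "x": 0, "y": 0, "z": 0, "turn": 0},
])

```text
time: 7.75
tool_pos: [0.504, -0.025, 0.185]
tool_rot: [-0.561, 0.571, -0.422, 0.425]
wrist_force: [-0.1, 0.5, -5.1]
opening: 0.0232
```

Run:
```python
from h import *
s,T=tool(); p=bot.camera('wrist'); save(p,'w6.png'); print(s['tool_pos'],T[:3,:3].round(3).tolist(),s['opening'],s['wrist_force'])
for r in bot.regions_of(p,'pan_line')+bot.regions_of(p,'pointer_knob'):
    P=pts(p,r['mask'],T@np.array(p['tool_from_camera'])); 
    Q=P[(P[:,2]>.096)&(P[:,2]<.112)]
    print(r['score'],r['rect'],np.percentile(P,[2,50,98],axis=0).round(3).tolist(), circ(Q) if len(Q) else '')
print(to(T,[.5135,-.0245,.195]))
```

```text
[ 0.50396751 -0.02500584  0.18498435] [[0.281, -0.006, 0.96], [-0.96, -0.015, 0.281], [0.012, -1.0, -0.01]] 0.02321546782748766 [-0.14518433  0.50582819 -5.06933314]
0.67 [259.2, 167.1, 391.4, 280.4] [[0.494, -0.059, 0.101], [0.525, -0.022, 0.102], [0.549, 0.009, 0.107]] (0.5135, -0.0255, 0.0378, 8845)
0.71 [405.1, 214.6, 581.9, 321.1] [[0.518, -0.126, 0.016], [0.535, -0.108, 0.157], [0.545, -0.079, 0.175]] (0.5359, -0.1065, 0.0043, 81)
[  2.3 -10.1   9.2]
```

View pics/w6.png

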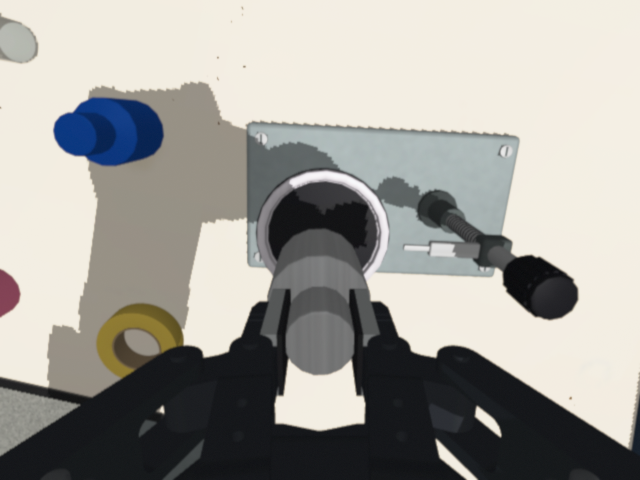

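Call:
move_arm([
  {"claw": 10, "x": 1, "y": 0, "z": 6, "turn": 0},
  {"claw": 10, "x": 1, "y": 4, "z": 4, "turn": 0},
  {"claw": 10, "x": 0, "y": 4, "z": 0, "turn": 0},
  {"claw": 10, "x": 0, "y": 0, "z": 0, "turn": 0},
])

```text
time: 8.4
tool_pos: [0.5141, -0.0192, 0.1774]
tool_rot: [-0.563, 0.572, -0.42, 0.423]
wrist_force: [0.2, 0.1, -5.8]
opening: 0.0226
```

Run:
```python
from h import *
s,T=tool(); print(s['tool_pos'],T[:3,:3].round(3).tolist(),s['opening'],s['wrist_force'],to(T,[.5145,-.0235,.160]))
```

```text
[ 0.51405411 -0.01916112  0.17738272] [[0.289, -0.005, 0.957], [-0.957, -0.013, 0.289], [0.011, -1.0, -0.008]] 0.02264044492919127 [ 0.1902262   0.12616376 -5.75309437] [ 4.1 17.4 -0.7]
```

Call:
move_arm([
  {"claw": 10, "x": 4, "y": 3, "z": -1, "turn": 0},
  {"claw": 10, "x": 0, "y": 4, "z": 0, "turn": 0},
  {"claw": 10, "x": 0, "y": 4, "z": 0, "turn": 0},
  {"claw": 10, "x": 0, "y": 4, "z": 0, "turn": 0},
  {"claw": 10, "x": 0, "y": 0, "z": 0, "turn": 0},
])

```text
time: 9.02
tool_pos: [0.5142, -0.0239, 0.1617]
tool_rot: [-0.563, 0.572, -0.42, 0.423]
wrist_force: [0.1, 0.3, -2.8]
opening: 0.023
```

Run:
```python
from h import *
s,T=tool(); print(s['tool_pos'],T[:3,:3].round(3).tolist(),s['opening'],s['wrist_force'],to(T,[.5145,-.0235,.160]))
```

```text
[ 0.51423474 -0.02387552  0.16174756] [[0.288, -0.004, 0.957], [-0.957, -0.013, 0.288], [0.011, -1.0, -0.008]] 0.02302512529556882 [ 0.11425741  0.31171868 -2.82868757] [-0.3  1.7  0.4]
```

Call:
move_arm([
  {"claw": 10, "x": 0, "y": 4, "z": 0, "turn": 0},
  {"claw": 10, "x": 0, "y": 4, "z": 0, "turn": 0},
  {"claw": 10, "x": 0, "y": 4, "z": 0, "turn": 0},
  {"claw": 10, "x": 0, "y": 0, "z": 0, "turn": 0},
  {"claw": 10, "x": 0, "y": 0, "z": 0, "turn": 0},
])

```text
time: 9.65
tool_pos: [0.5143, -0.0238, 0.1496]
tool_rot: [-0.563, 0.572, -0.42, 0.423]
wrist_force: [0.1, 0.9, 0.4]
opening: 0.0234
```

Run:
```python
from h import *
s,T=tool(); print(s['tool_pos'],T[:3,:3].round(3).tolist(),s['opening'],s['wrist_force'],to(T,[.5145,-.0235,.160]))
```

```text
[ 0.51427502 -0.02383094  0.14957806] [[0.289, -0.004, 0.957], [-0.957, -0.013, 0.289], [0.011, -1.0, -0.007]] 0.02336380310657273 [0.14170174 0.86908354 0.44325087] [ -0.1 -10.4   0.2]
```

The spring now carries the load and the wrist force is about 0. Opening the fingers.

Call:
move_arm([
  {"claw": 30, "x": 0, "y": 0, "z": 0, "turn": 0},
  {"claw": 45, "x": 0, "y": 0, "z": 0, "turn": 0},
  {"claw": 52, "x": 0, "y": 0, "z": 0, "turn": 0},
  {"claw": 52, "x": 0, "y": 0, "z": 0, "turn": 0},
])

```text
time: 10.15
tool_pos: [0.5162, -0.0238, 0.1505]
tool_rot: [-0.564, 0.571, -0.419, 0.425]
wrist_force: [-0.6, 0.2, -0.1]
opening: 0.0441
```

Run:
```python
from h import *
s,T=tool(); p=bot.camera('wrist'); save(p,'w7.png'); print(s['tool_pos'],s['opening'],s['wrist_force'])
```

```text
[ 0.51617689 -0.02377187  0.15052352] 0.04407149987688671 [-0.57218796  0.20464065 -0.09271487]
```

View pics/w7.png

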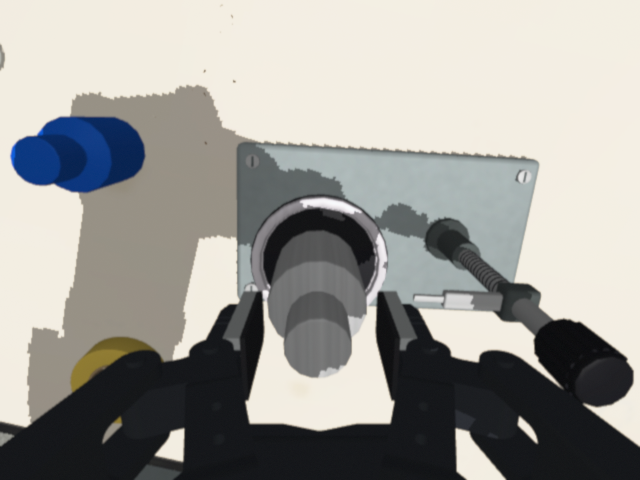

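The weight stands in the dish and the fingers are clear on both sides. Retreating straight up.

Call:
move_arm([
  {"claw": 52, "x": 0, "y": -15, "z": 0, "turn": 0},
  {"claw": 52, "x": 0, "y": -30, "z": 0, "turn": 0},
  {"claw": 52, "x": 0, "y": -40, "z": 0, "turn": 0},
  {"claw": 52, "x": 0, "y": -20, "z": 0, "turn": 0},
  {"claw": 52, "x": 0, "y": 0, "z": 0, "turn": 0},
])

```text
time: 10.82
tool_pos: [0.5166, -0.0219, 0.2623]
tool_rot: [-0.565, 0.571, -0.418, 0.425]
wrist_force: [-0.0, -0.6, -0.1]
opening: 0.0445
```

```bash
cat > m.py <<'E'
from h import *
import sys
tag=sys.argv[1]
s,T=tool(); w=bot.camera('wrist'); sc=bot.camera('scene'); tp=bot.camera('top'); save(w,tag+'w.png'); save(sc,tag+'s.png')
cv2.imwrite('pics/'+tag+'sz.png',cv2.resize(sc['frame'][170:320,280:400,::-1],None,fx=4,fy=4,interpolation=cv2.INTER_CUBIC))
print(s['time'],s['tool_pos'],T[:3,:3].round(3).tolist(),s['opening'],np.round(s['wrist_force'],2))
for nm,p,X in [('w',w,T@np.array(w['tool_from_camera'])),('s',sc,None),('t',tp,None)]:
  for n in ['pan_line','pointer_tip','pointer_knob','weight_center']:
    for r in bot.regions_of(p,n)[:4]:
      P=pts(p,r['mask'],X); 
      if len(P) and r['score']>.4: print(nm,n,round(r['score'],2),np.round(r['rect']),np.percentile(P,[3,50,97],axis=0).round(4).tolist())
E
python3 m.py a
```

```text
10.825 [ 0.51657675 -0.02192657  0.26232166] [[0.289, 0.003, 0.957], [-0.957, -0.012, 0.289], [0.013, -1.0, -0.001]] 0.044498283654333615 [-0.01 -0.57 -0.14]
w pan_line 0.56 [275. 171. 366. 250.] [[0.4943, -0.0591, 0.0767], [0.5296, -0.0208, 0.0786], [0.5485, 0.0085, 0.0827]]
w pointer_tip 0.96 [381. 212. 490. 276.] [[0.5251, -0.1198, 0.0686], [0.5348, -0.1081, 0.1557], [0.544, -0.0799, 0.1754]]
w pointer_knob 0.88 [379. 212. 491. 276.] [[0.5251, -0.1196, 0.0703], [0.5349, -0.108, 0.1554], [0.5439, -0.0793, 0.1754]]
w weight_center 0.77 [290. 196. 350. 269.] [[0.5, -0.0431, 0.087], [0.5181, -0.0225, 0.127], [0.5317, -0.0054, 0.1584]]
w weight_center 0.75 [122. 116. 197. 169.] [[0.5098, 0.1034, 0.0106], [0.5306, 0.1165, 0.05], [0.5467, 0.1361, 0.0817]]
w weight_center 0.75 [  2. 252.  70. 318.] [[0.3466, 0.1987, 0.0039], [0.3704, 0.2104, 0.0483], [0.382, 0.2341, 0.0805]]
s pan_line 0.75 [314. 250. 353. 278.] [[0.4786, -0.1018, 0.0019], [0.5007, -0.0104, 0.0775], [0.6357, 0.0128, 0.0817]]
s pan_line 0.74 [325. 216. 348. 264.] [[0.4899, -0.2295, 0.0004], [0.5016, -0.0142, 0.1147], [0.71
[... 541 characters left out ...]
7. 347. 262.] [[0.4899, -0.0366, 0.0807], [0.5008, -0.0136, 0.1162], [0.523, -0.0014, 0.1568]]
t pan_line 0.85 [352. 235. 378. 262.] [[0.4788, -0.045, 0.0757], [0.4914, -0.0042, 0.0803], [0.5201, 0.0093, 0.0862]]
t weight_center 0.8 [362. 238. 379. 254.] [[0.4875, -0.0373, 0.0856], [0.4981, -0.0175, 0.127], [0.5136, -0.0035, 0.2373]]
t weight_center 0.67 [290. 225. 308. 250.] [[0.5042, 0.1048, 0.0043], [0.5203, 0.1231, 0.0512], [0.5441, 0.1428, 0.0848]]
t weight_center 0.66 [237. 304. 261. 326.] [[0.3406, 0.1988, 0.0154], [0.3592, 0.2146, 0.0513], [0.3779, 0.2379, 0.0846]]
t weight_center 0.51 [353. 232. 378. 265.] [[0.4774, -0.043, 0.0754], [0.4913, -0.006, 0.0803], [0.521, 0.0103, 0.0871]]
```

View pics/aw.png

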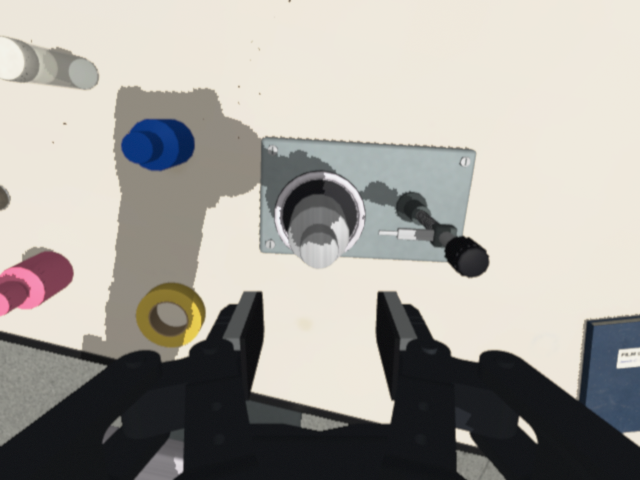

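View pics/asz.png

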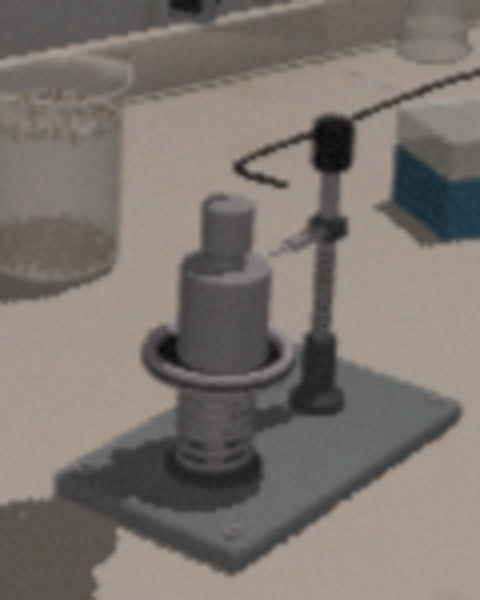

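```bash
cat > m2.py <<'E'
from h import *
s,T=tool(); w=bot.camera('wrist'); X=T@np.array(w['tool_from_camera'])
P=pts(w,np.ones((480,640),bool),X)
def near(c,r,z0,z1): return P[(np.hypot(P[:,0]-c[0],P[:,1]-c[1])<r)&(P[:,2]>z0)&(P[:,2]<z1)]
def toph(Q,b=.003):
    h=np.percentile(Q[:,2],98); k=Q[Q[:,2]>h-b]; return round(float(np.median(k[:,2])),4),circ(k)
for n,c,r,z0,z1 in [('weight',(.515,-.024),.025,.13,.17),('knob',(.534,-.1115),.02,.1,.19),('blue',(.5255,.125),.03,.06,.09),('rimfar',(.5135,-.0245),.045,.06,.088),('body',(.515,-.024),.03,.12,.131)]:
    Q=near(c,r,z0,z1)
    if len(Q)>20: print(n,toph(Q),len(Q))
Q=near((.5135,-.0245),.038,.07,.09); rr=np.hypot(Q[:,0]-.5135,Q[:,1]-.0-(-.0245)); q=Q[(rr>.0325)]; print('rim z pct',np.percentile(q[:,2],[50,80,95,99]).round(4))
u=np.array([.5135-.534,-.0245+.1115]); u/=np.linalg.norm(u)
d=P[:,:2]-np.array([.534,-.1115]); a=d@u; b=d@np.array([-u[1],u[0]])
for lo,hi in[(.015,.025),(.028,.05)]:
    q=P[(a>lo)&(a<hi)&(abs(b)<.007)&(P[:,2]>.05)&(P[:,2]<.14)]
    if len(q): print('blade',lo,np.percentile(q[:,2],[5,50,95]).round(4),len(q), a[(a<.09)&(abs(b)<.005)&(P[:,2]>.05)].max() if 0 else '')
print(s['tool_pos'],to(T,[.534,-.1115,.2]))
E
python3 m2.py
```

```text
weight (0.1576, (0.5106, -0.0252, 0.0124, 1144)) 1442
knob (0.1745, (0.535, -0.1129, 0.0103, 822)) 2133
blue (0.0808, (0.5258, 0.1245, 0.0127, 828)) 1144
rimfar (0.0816, (0.5138, -0.0254, 0.0369, 1260)) 3351
body (0.1264, (0.5106, -0.025, 0.0217, 1404)) 1593
rim z pct [0.0814 0.0821 0.0827 0.0831]
blade 0.015 [0.1165 0.119  0.1203] 161 
blade 0.028 [0.1166 0.1179 0.1195] 161 
[ 0.51547036 -0.02201722  0.26002796] [90.3 61.1 -7.9]
```

Step 1 looks good: the weight is upright, 3 mm off the dish axis. The dark line is at about z=0.0758 and the blade at about 0.116, so the pointer must go down about 40 mm. Moving over the knob.

Call:
move_arm([
  {"claw": 52, "x": 25, "y": 0, "z": -2, "turn": 0},
  {"claw": 52, "x": 30, "y": 0, "z": -2, "turn": 0},
  {"claw": 52, "x": 25, "y": 0, "z": -2, "turn": 0},
  {"claw": 52, "x": 12, "y": 0, "z": -2, "turn": 0},
  {"claw": 52, "x": 0, "y": 0, "z": 0, "turn": 0},
])

```text
time: 12.25
tool_pos: [0.5352, -0.1136, 0.2613]
tool_rot: [-0.565, 0.572, -0.419, 0.423]
wrist_force: [0.1, 0.1, -0.8]
opening: 0.0443
```

```bash
python3 m2.py; python3 -c "
from h import *
s,T=tool();print(T[:3,:3].round(3).tolist(),to(T,[.535,-.1128,.158]))"
```

```text
weight (0.1576, (0.5108, -0.025, 0.0129, 1202)) 1676
knob (0.1745, (0.5349, -0.1134, 0.0102, 830)) 1696
blue (0.0807, (0.526, 0.1239, 0.0127, 801)) 1350
rimfar (0.0821, (0.5142, -0.0261, 0.0366, 805)) 3532
body (0.1266, (0.5107, -0.0257, 0.0218, 1429)) 1757
rim z pct [0.0814 0.0821 0.0827 0.0832]
blade 0.015 [0.1165 0.1191 0.1202] 168 
blade 0.028 [0.1161 0.1183 0.1198] 156 
[ 0.5351562  -0.11357386  0.26131232] [-3.  61.3 -0.2]
[[0.293, -0.001, 0.956], [-0.956, -0.011, 0.293], [0.01, -1.0, -0.004]] [ -1.  103.3   0.3]
```

Call:
move_arm([
  {"claw": 52, "x": -1, "y": 20, "z": 0, "turn": 0},
  {"claw": 52, "x": 0, "y": 25, "z": 0, "turn": 0},
  {"claw": 52, "x": 0, "y": 20, "z": 0, "turn": 0},
  {"claw": 52, "x": 0, "y": 0, "z": 0, "turn": 0},
])

```text
time: 12.8
tool_pos: [0.535, -0.1063, 0.1958]
tool_rot: [-0.568, 0.572, -0.417, 0.42]
wrist_force: [-0.6, -0.8, 0.1]
opening: 0.0444
```

Run:
```python
from h import *
s,T=tool(); p=bot.camera('wrist'); save(p,'w8.png'); print(T[:3,:3].round(3).tolist(),s['tool_pos'],to(T,[.535,-.113,.158]))
```

```text
[[0.3, 0.001, 0.954], [-0.954, -0.008, 0.3], [0.008, -1.0, -0.002]] [ 0.53495779 -0.10629484  0.19579769] [ 6.1 37.9 -1.9]
```

View pics/w8.png

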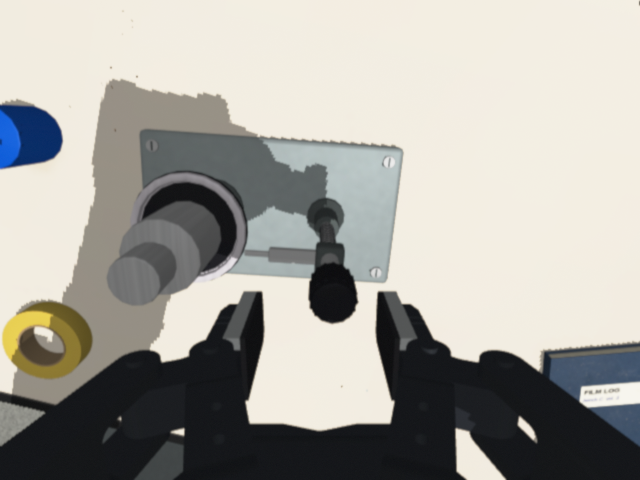

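The knob is at pixel (333,293), a little right of the jaw centre at 320. Correcting by +6 mm in x and descending.

Call:
move_arm([
  {"claw": 52, "x": 6, "y": 5, "z": -2, "turn": 0},
  {"claw": 52, "x": 0, "y": 10, "z": 0, "turn": 0},
  {"claw": 52, "x": 0, "y": 0, "z": 0, "turn": 0},
])

```text
time: 13.22
tool_pos: [0.5369, -0.1126, 0.1828]
tool_rot: [-0.569, 0.571, -0.415, 0.422]
wrist_force: [0.1, -0.3, 0.0]
opening: 0.0444
```

```bash
python3 -c "
from h import *
s,T=tool();print(s['tool_pos'],s['wrist_force'],T[:3,:3].round(3).tolist(),to(T,[.535,-.113,.158]))"
```

```text
[ 0.5369483  -0.1125747   0.18284332] [ 0.11092445 -0.30383955  0.02817134] [[0.3, 0.006, 0.954], [-0.954, -0.009, 0.3], [0.01, -1.0, 0.003]] [-0.4 24.8 -2.1]
```

Call:
move_arm([
  {"claw": 52, "x": 0, "y": 12, "z": -2, "turn": 0},
  {"claw": 52, "x": 0, "y": 11, "z": 0, "turn": 0},
  {"claw": 52, "x": 0, "y": 0, "z": 0, "turn": 0},
])

```text
time: 13.6
tool_pos: [0.5349, -0.1136, 0.1582]
tool_rot: [-0.569, 0.571, -0.415, 0.422]
wrist_force: [-0.2, 0.0, 0.1]
opening: 0.0444
```

```bash
python3 -c "
from h import *
s,T=tool();print(s['tool_pos'],s['wrist_force'],T[:3,:3].round(3).tolist(),to(T,[.535,-.113,.158]))
p=bot.camera('wrist'); save(p,'w9.png')"
```

```text
[ 0.53493812 -0.11357252  0.1582101 ] [-0.19034493  0.01773108  0.09560389] [[0.3, 0.006, 0.954], [-0.954, -0.009, 0.3], [0.01, -1.0, 0.003]] [-0.5  0.2  0.2]
```

View pics/w9.png

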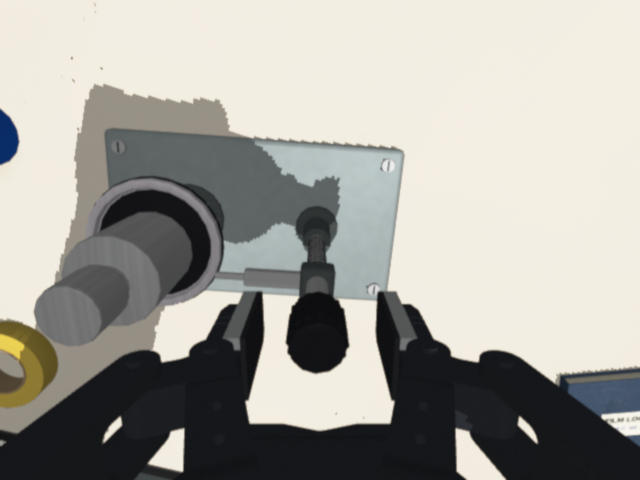

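The knob at (318,335) is centred between the pads. Gripping gently.

Call:
move_arm([
  {"claw": 30, "x": 0, "y": 0, "z": 0, "turn": 0},
  {"claw": 10, "x": 0, "y": 0, "z": 0, "turn": 0},
  {"claw": 10, "x": 0, "y": 0, "z": 0, "turn": 0},
  {"claw": 10, "x": 0, "y": 0, "z": 0, "turn": 0},
  {"claw": 10, "x": 0, "y": 0, "z": 0, "turn": 0},
], grip_force=30)

```text
time: 14.28
tool_pos: [0.5351, -0.1126, 0.1587]
tool_rot: [-0.569, 0.571, -0.415, 0.422]
wrist_force: [-0.9, 1.6, -1.4]
opening: 0.0189
```

Call:
move_arm([
  {"claw": 10, "x": 0, "y": 8, "z": 0, "turn": 0},
  {"claw": 10, "x": 0, "y": 8, "z": 0, "turn": 0},
  {"claw": 10, "x": 0, "y": 8, "z": 0, "turn": 0},
  {"claw": 10, "x": 0, "y": 0, "z": 0, "turn": 0},
])

```text
time: 14.78
tool_pos: [0.5351, -0.1126, 0.1332]
tool_rot: [-0.569, 0.571, -0.415, 0.421]
wrist_force: [0.1, 0.6, -3.2]
opening: 0.0189
```

```bash
python3 -c "
from h import *
s,T=tool();print(s['tool_pos'],s['wrist_force'],T[:3,:3].round(3).tolist(),to(T,[.535,-.113,.118]))
p=bot.camera('wrist'); save(p,'w10.png')"
```

```text
[ 0.53511268 -0.11263786  0.13317189] [ 0.05311802  0.64938551 -3.21732874] [[0.301, 0.006, 0.954], [-0.954, -0.008, 0.301], [0.009, -1.0, 0.004]] [ 0.2 15.2 -0.3]
```

Call:
move_arm([
  {"claw": 10, "x": 0, "y": 7, "z": 0, "turn": 0},
  {"claw": 10, "x": 0, "y": 7, "z": 0, "turn": 0},
  {"claw": 10, "x": 0, "y": 0, "z": 0, "turn": 0},
  {"claw": 10, "x": 0, "y": 0, "z": 0, "turn": 0},
])

```text
time: 15.32
tool_pos: [0.5351, -0.1127, 0.1183]
tool_rot: [-0.569, 0.571, -0.415, 0.421]
wrist_force: [-0.5, 1.2, 1.9]
opening: 0.0192
```

```bash
python3 m2.py; python3 m.py b | egrep 'pointer|pan'
```

```text
weight (0.1573, (0.5115, -0.0302, 0.0118, 1804)) 6189
knob (0.1883, (0.5479, -0.1065, 0.0134, 1791)) 14635
rimfar (0.0854, (0.5148, -0.0266, 0.0353, 574)) 11329
body (0.1269, (0.5114, -0.0262, 0.0213, 4320)) 7885
rim z pct [0.0813 0.0819 0.0824 0.083 ]
blade 0.015 [0.077  0.116  0.1339] 959 
blade 0.028 [0.0756 0.0775 0.079 ] 371 
[ 0.53512779 -0.11265458  0.11832126] [ -0.7 -81.7  -0.4]
w pan_line 0.76 [ 39. 190. 209. 345.] [[0.4881, -0.0603, 0.0767], [0.5309, -0.0361, 0.0784], [0.5494, 0.0065, 0.0823]]
w pointer_tip 0.56 [217. 258. 349. 372.] [[0.5253, -0.1207, 0.0742], [0.5375, -0.1098, 0.123], [0.5448, -0.0778, 0.1346]]
w pointer_knob 0.9 [218. 258. 354. 372.] [[0.5256, -0.1204, 0.0749], [0.5376, -0.1098, 0.1234], [0.5448, -0.0783, 0.1346]]
s pan_line 0.71 [316. 250. 356. 278.] [[0.4784, -0.1007, 0.0143], [0.502, -0.0115, 0.0771], [0.5787, 0.0124, 0.0818]]
s pointer_tip 0.52 [354. 221. 369. 258.] [[0.5251, -0.2435, 0.0005], [0.5309, -0.1085, 0.0787], [0.6709, -0.0836, 0.1248]]
s pointer_knob 0.44 [348. 224. 368. 254.] [[0.5251, -0.231, 0.0004], [0.5311, -0.1086, 0.0778], [0.6629, -0.0794, 0.1256]]
t pan_line 0.66 [354. 224. 387. 261.] [[0.478, -0.0574, 0.0753], [0.5032, -0.0165, 0.0805], [0.5443, 0.0085, 0.0859]]
```

View pics/bw.png

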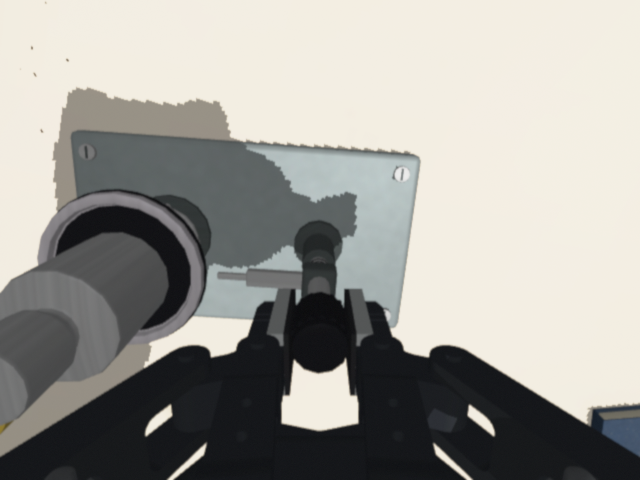

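View pics/bsz.png

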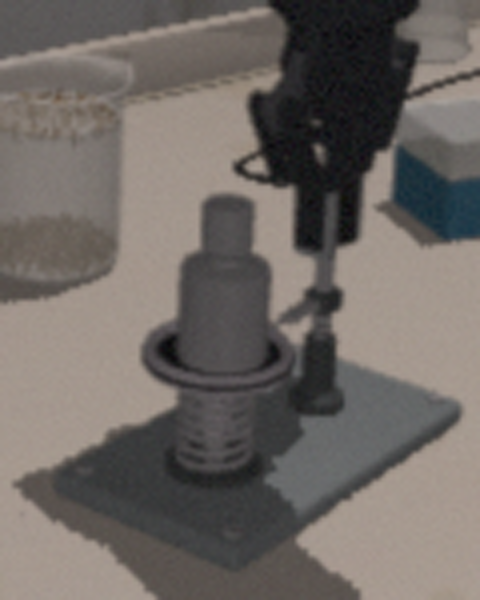

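The blade top reads 0.0775, which puts the tip at about 0.0755 against the line at about 0.0758. Releasing and retreating straight up.

Call:
move_arm([
  {"claw": 25, "x": 0, "y": 0, "z": 0, "turn": 0},
  {"claw": 45, "x": 0, "y": 0, "z": 0, "turn": 0},
  {"claw": 50, "x": 0, "y": 0, "z": 0, "turn": 0},
  {"claw": 50, "x": 0, "y": 0, "z": 0, "turn": 0},
])

```text
time: 16.62
tool_pos: [0.5362, -0.1139, 0.1193]
tool_rot: [-0.569, 0.571, -0.414, 0.423]
wrist_force: [-0.1, 0.5, 0.5]
opening: 0.0425
```

Call:
move_arm([
  {"claw": 50, "x": 0, "y": -10, "z": 0, "turn": 0},
  {"claw": 50, "x": 0, "y": -25, "z": 0, "turn": 0},
  {"claw": 50, "x": 0, "y": -40, "z": 0, "turn": 0},
  {"claw": 50, "x": 0, "y": -40, "z": 0, "turn": 0},
  {"claw": 50, "x": 0, "y": -20, "z": 0, "turn": 0},
  {"claw": 50, "x": 0, "y": 0, "z": 0, "turn": 0},
  {"claw": 50, "x": 0, "y": 0, "z": 0, "turn": 0},
])

```text
time: 17.5
tool_pos: [0.5347, -0.1123, 0.2611]
tool_rot: [-0.57, 0.571, -0.413, 0.423]
wrist_force: [0.6, -0.4, -0.3]
opening: 0.0423
```

```bash
python3 m2.py; python3 m.py c | head -5
```

```text
weight (0.1576, (0.5107, -0.0253, 0.0126, 1203)) 1669
knob (0.1339, (0.5346, -0.1131, 0.01, 614)) 862
blue (0.0807, (0.526, 0.124, 0.0129, 840)) 1377
rimfar (0.082, (0.514, -0.0261, 0.0366, 870)) 3536
body (0.1265, (0.5107, -0.0256, 0.0218, 1460)) 1743
rim z pct [0.0814 0.0821 0.0826 0.0832]
blade 0.015 [0.0757 0.0784 0.0794] 127 
blade 0.028 [0.0761 0.0775 0.0793] 117 
[ 0.53474987 -0.11234412  0.26112985] [-1.8 61.1 -0.9]
17.55 [ 0.53477255 -0.11229807  0.26100204] [[0.301, 0.01, 0.954], [-0.954, -0.01, 0.301], [0.012, -1.0, 0.006]] 0.04277227051264012 [-0.2  -0.66 -0.06]
w pan_line 0.89 [161. 161. 254. 252.] [[0.4871, -0.06, 0.0766], [0.53, -0.0362, 0.0785], [0.5486, 0.0067, 0.0825]]
w pointer_tip 0.95 [261. 206. 333. 248.] [[0.525, -0.1209, 0.0768], [0.5348, -0.1092, 0.1296], [0.5442, -0.0764, 0.135]]
w pointer_knob 0.65 [158. 161. 255. 252.] [[0.4867, -0.0602, 0.0766], [0.5298, -0.0363, 0.0786], [0.5487, 0.0068, 0.0825]]
w pointer_knob 0.57 [262. 203. 337. 247.] [[0.5236, -0.1215, 0.0462], [0.5347, -0.1091, 0.1251], [0.5442, -0.0754, 0.135]]
```

View pics/cw.png

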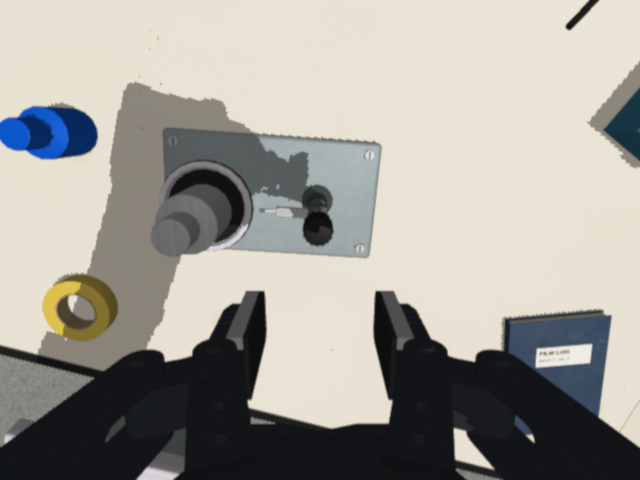

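View pics/cs.png

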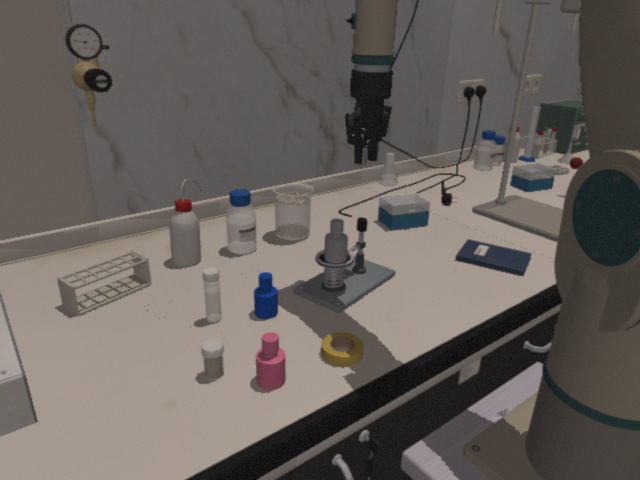

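The weight is upright in the dish at scene (336,245), the pointer is level with the line, and the jar (213,358) and vial (212,296) have not moved. The arm is clear. Handing in.

```bash
python3 -c "
from workcell import bot
print(bot.close_job())"
```

```text
the job is handed in; nothing more can be done
None
```

The job is done and handed in; hand-in gives no verdict, so the figures below are my own camera readings. I gripped the steel weight (about 0.55 kg) by its knob and lowered it into the dish until the wrist force read about 0. After letting go and backing off, I gripped the pointer's black knob, slid it down about 40 mm, released it and raised the arm clear.

Last checks:
- **Weight:** it stands upright in the dish, about 3 mm off the dish's axis (limit 14 mm). The dish has sunk about 24 mm.
- **Pointer:** the dish's dark line is at z ≈ 75.8–76 mm. The tip is at about 75.5 mm from the blade and about 75.1 mm from the knob top, so it is level within about 1 mm (limit 5 mm).
- **Jar and vial:** in the last scene picture both stand where they were at the start. I compared them by eye, not by measurement.

The whole job took about 17.7 s of the 48 s allowed. No check failed. The scene and top cameras differed by up to 4 mm in y, so I used the wrist camera for the grasps and the levelling.

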